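# Dock the socket case between wet-painted rails and shut the gate

## Task

Push the grey socket case along the bench and down the lane between the two low guide rails until it is fully home against the end stop, then push the gate bar shut across the mouth behind it. The rails' paint is still wet, so neither the case nor the robot may touch either rail; only push, never lift or tip the case, and leave the other things on the bench where they are.

Things in the scene. Friction and masses are not known exactly. Their poses are not given: they have to be found in the camera images.
- lane: docking lane fixed to the bench, 108 mm wide between its rails, 170 mm long; its floor is the bench top itself, no step, open bench before its mouth. Origin on the bench top at the centre of the mouth; x runs down the lane to the end stop, y across it toward rail A and the gate's pivot, z up. The case is home with its centre at lane x = 100 mm.
- lane_stop (a point): middle of the end stop's near face, at its foot (lane x = 170 mm, y = 0); the stop is a fixed dark steel bar across the lane, 30 mm high
- rail_a: guide rail on the +y side of the lane, grey-painted bar 170 mm long, 12 mm wide, 20 mm high; origin at its mouth end, on its centre line, at bench height (lane x = 0, y = +60 mm); x along its length toward the end stop. Must not be touched.
- rail_b: the same guide rail on the -y side (origin at lane x = 0, y = -60 mm). Must not be touched.
- gate (a joint): angle of the gate, a level aluminium bar 140 mm long, 12 mm thick, from 23 to 43 mm above the bench, that swings level about an upright pivot. 0 = shut (a stop): the bar lies across the mouth, pointing along lane -y. It grows as the gate opens: pi/2 = pointing along lane -x, at most 2.1. A stiff hinge (0.08 N m friction) keeps it where it is left.
- gate_pivot (a point): the gate's pivot axis, at the bar's mid-height (33 mm above the bench); lane x = -12 mm, y = +80 mm. The pivot hub has a radius of 10 mm.
- gate_end (a point): centre of the gate bar's free end, at the bar's mid-height, 140 mm from the pivot
- case: grey plastic socket case, a closed box 140 mm long (x), 84 wide (y), 56 high, 0.4 to 0.8 kg, sliding on the bench; origin at the centre of its underside. It starts on the open bench before the mouth, long axis roughly along the lane but off to lane -y and a little turned: push it into line before it enters.
- socket: bystander: steel socket standing upright, 30 mm across, 42 mm high; origin at the centre of its underside
- jar: bystander: clear jar 56 mm across, 65 mm high; origin at the centre of its underside
- coolant: bystander: blue bottle, 68 mm across, 150 mm high; origin at the centre of its underside
- carton: bystander: small cardboard box 70 x 50 x 45 mm; origin at the centre of its underside
- bearing: bystander: steel bearing ring lying flat, 62 mm across, 16 mm high; origin at the centre of its underside
- wrench: bystander: wrench lying on the bench, 160 mm long; origin at the middle of its underside, x along it
- prybar: bystander: flat steel pry bar lying on the bench, 180 mm long, 24 mm wide; origin at the middle of its underside, x along it
Mind the look-alikes: they are no part of the job. Leave any red look-alike of the case alone.

How it is judged:
By the outcome, as a careful person would: the job done as asked, in the order asked, and still so for the second after the job is handed in, with the robot touching nothing.
It also fails if it takes over 72 s, if anything falls off the work surface, if the arm or the gripper's body presses on something with over 40 N, if the wrist force passes 120 N, or if a joint passes its speed limit or range.

## Robot

A 6-joint arm with a two-finger parallel gripper is mounted at the origin on the work surface. World frame = base frame: x ahead of the robot, y to its left, z up, the work surface at z = 0. Lengths are in mm, angles in rad, forces in N, time in s.
With the tool pointing down it reaches from about 325 to 1000 mm from the base axis. Payload 5.1 kg.
Tool frame: the origin (TCP) lies on the mounting face of the last link; the fingertips stand 173 mm ahead of it and the grasp point (between the pads) lies 155 mm ahead of it; z points along the fingers, y is the direction in which the jaws open and shut (so a half turn about z gives the same grasp; the last joint's range is limited). The gripper opens to 85 mm and grips with 20 to 120 N. Pads are 22 mm wide; open, the fingers measure 114 mm over their backs; the gripper's body (76 mm by 85 mm) begins 54 mm behind the grasp point. The pads swing forward as they close: fully open they stand 13 mm farther back than shut.
Start: joints at [1.266, 0.124, 1.65, -0, 1.367, -0.083], TCP at [143.014, 634.061, 404.722] pointing down, gripper open.
Joint ranges: [-2.61, 2.61], [-1.02, 2.33], [0.03, 2.71], [-1.35, 4.49], [0.32, 2.68], [-2.91, 2.91]. Speed limits (rad/s): [2.57, 2.57, 3.14, 3.14, 3.14, 3.14].

## Interface

Orientations are given as a rotation vector (axis times angle).
In Python, from rig import bot gives the robot as it stands.
- The arm moves only by the tool apply_moves, never from a script. Its argument "increments" is a list of rows, each an object with "linear": the shift along the tool's x, y, z in mm, a list of three; "delta_rot": the turn, a rotation vector about the tool's x, y, z in rad, a list of three. In form: [{"linear": [x, y, z], "delta_rot": [rx, ry, rz]}, ...]. A call has 1 to 8 rows; each row is the pose to reach, as a shift and turn from the pose commanded when the call began, along the tool's axes at that moment; what a row does not reach only later rows make up. A row lasts 1/10 s, in which the tool goes at most 50 mm and 8.59 degrees, less where a joint would pass 70% of its speed; a pose out of reach is approached as far as the arm can. A call with a gripper value outside its range is refused whole. "gripper" is the finger opening in mm, from 0 to 85.4, set as the call begins (left out, the last holds). The fingers move at their own pace and stop on an object; the grip force is fixed at half the most. Time passes only in rows, so rows that repeat a pose let the fingers close. It gives the time, the measured TCP pose, the force and the opening at its end, in the units of the state.
- bot.read_state(): the state, without advancing time (a new reading comes with each control period).
- bot.get_image(name): name is "side" or "top"; returns a dict with "frame" (384x512x3 uint8, blue, green, red), "z_map" (384x512 float32, mm along the optical axis (not along the pixel's ray), 0 where there is no reading), "vertical_fov" (degrees; the focal length in pixels is half the picture's height over the tangent of half this angle, whatever the lens; pixels are square), "cx", "cy" (the principal point, pixels), "R" (3x3) and "t" (3): a world point X has camera coordinates R X + t. Camera axes: x right, y down, z forward; pixel columns grow to the right and rows downward; lengths in mm; the calibration is good to about 2 mm. A picture is of the moment at which its call begins.
- bot.sign_off(): hands the job in, once; it reports no verdict.
Trained networks look in a picture, given as the dict that the camera call returned (one of the last four; its "shot" number tells which), for a name from the list of things; names that differ only in an ending like _2 or _b are one class to them, and where a whole thing is asked for, a point or a joint stands for the part that bears it (a point fixed in the world has none). Each returns a list of dicts, best first, with "p" (0 to 1); they miss things now and then, are a little off and sometimes report something else, mostly with a low value. They report only what shows in the picture. A call takes as long as a camera call. They do not tell look-alikes from the thing itself.
- bot.spot_in(thing, picture): "rect" ([left, top, right, bottom] in pixels, round what is visible of it).
- bot.silhouettes(thing, picture): "mask" (384x512 bool, what is visible of it) and "rect" ([left, top, right, bottom] in pixels, round what is visible of it).
- bot.mark_of(thing, picture): "centre" ([column, row] in pixels: a listed point, or the origin of a listed thing).
The state is a dict: "t": time; "q": joint angles; "dq": joint speeds; "joint_efforts": joint torques, N m; "position": TCP position; "orientation": TCP orientation; "contact_force": force on the tool from outside, world axes, zero at the start; "torque": the same for the moment, N m; "opening": finger opening in mm.
Only numpy, scipy, OpenCV 4.12 (cv2) and the standard library are available. Lean on these libraries where they do the work, as an engineer would, in place of code of your own. Each camera call takes 0.05 s, during which the arm holds its last target.

## Working session

There is one attempt and no reset: what is moved stays moved. The work goes in short steps, Python scripts to look and compute and a tool call to move; the robot and the scene stay as the last step left them, time stands still between calls to the robot, and variables do not carry over. Pictures are saved under pics/ and viewed, and the job is handed in when it is done.

Besides the shell and the picture viewer there is one more tool, called by a JSON object that holds its "op" and its "data", one argument or row to a line. apply_moves: Moves the arm, as the interface text tells. Its arguments: {"type":"object","properties":{"increments":{"type":"array","items":{"type":"object","properties":{"linear":{"type":"array","items":{"type":"number"}},"delta_rot":{"type":"array","items":{"type":"number"}}}}},"gripper":{"type":"number"}},"required":["increments"]}

```bash
ls; mkdir -p pics
python3 - <<'E'
from rig import bot
import cv2,numpy as np,pickle
s=bot.read_state();print({k:np.round(v,3) for k,v in s.items()})
for n in ("top","side"):
    p=bot.get_image(n);cv2.imwrite(f"pics/{n}0.png",p["frame"]);pickle.dump(p,open(f"{n}0.pkl","wb"))
    print(n,p["vertical_fov"],p["cx"],p["cy"],p["R"],p["t"],[k for k in p])
    for th in ["lane","lane_stop","rail_a","rail_b","gate","gate_pivot","gate_end","case","socket","jar","coolant","carton","bearing","wrench","prybar"]:
        try: m=[(round(d["p"],2),np.round(d["centre"]).tolist()) for d in bot.mark_of(th,p)]
        except Exception as e: m=str(e)[:60]
        print(th,m)
E
```

```text
pics
{'t': np.float64(0.0), 'q': array([ 1.266,  0.125,  1.652, -0.   ,  1.367, -0.083]), 'dq': array([ 0.   ,  0.001, -0.001,  0.003, -0.   , -0.001]), 'joint_efforts': array([ 1.0000e-03, -4.2360e+01, -3.6546e+01,  0.0000e+00,  7.0000e-03,
        0.0000e+00]), 'position': array([142.955, 633.837, 403.457]), 'orientation': array([-3.480e-01, -3.122e+00,  3.000e-03]), 'contact_force': array([ 0.465, -0.202, -0.133]), 'torque': array([ 0.007,  0.004, -0.042]), 'opening': np.float64(85.566)}
top 49.91424692558656 252.20091636771713 196.41271830957658 [[ 0.01285563 -0.9999166   0.00123466]
 [-0.97452333 -0.01280565 -0.22392028]
 [ 0.22391741  0.00167543 -0.97460668]] [  51.25160762  520.46997352 1173.95357726] ['frame', 'z_map', 'vertical_fov', 'cx', 'cy', 'R', 't', 'shot']
lane []
lane_stop [(0.66, [311.0, 182.0]), (0.53, [331.0, 229.0])]
rail_a [(0.74, [261.0, 206.0]), (0.51, [249.0, 173.0]), (0.48, [206.0, 210.0]), (0.26, [250.0, 130.0])]
rail_b [(0.74, [261.0, 206.0]), (0.51, [249.0, 173.0]), (0.48, [206.0, 210.0]), (0.26, [250.0, 130.0])]
gate it knows: bearing, carton, case, cool
[... 913 characters left out ...]
 [297.0, 204.0]), (0.59, [319.0, 244.0])]
rail_b [(0.71, [262.0, 214.0]), (0.6, [297.0, 204.0]), (0.59, [319.0, 244.0])]
gate it knows: bearing, carton, case, coolant, gate_end, gate_piv
gate_pivot [(0.75, [244.0, 242.0]), (0.49, [301.0, 190.0])]
gate_end [(0.78, [286.0, 167.0])]
case [(0.84, [171.0, 191.0]), (0.83, [161.0, 160.0]), (0.75, [277.0, 146.0]), (0.67, [243.0, 179.0])]
socket [(0.71, [245.0, 243.0]), (0.62, [278.0, 211.0]), (0.55, [244.0, 186.0])]
jar [(0.64, [345.0, 214.0])]
coolant [(0.74, [365.0, 286.0]), (0.29, [338.0, 189.0]), (0.2, [245.0, 245.0])]
carton [(0.57, [260.0, 279.0])]
bearing [(0.57, [336.0, 189.0])]
wrench [(0.55, [314.0, 164.0])]
prybar [(0.56, [216.0, 148.0])]
```

Run:
```python
import cv2
for n,(a,b,c,d) in {"top":(90,100,390,310),"side":(130,110,400,312)}.items():
    i=cv2.imread(f"pics/{n}0.png")[b:d,a:c]
    cv2.imwrite(f"pics/{n}0z.png",cv2.resize(i,None,fx=2.66,fy=2.66,interpolation=cv2.INTER_CUBIC))
```

```text
(no output)
```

View pics/top0.png

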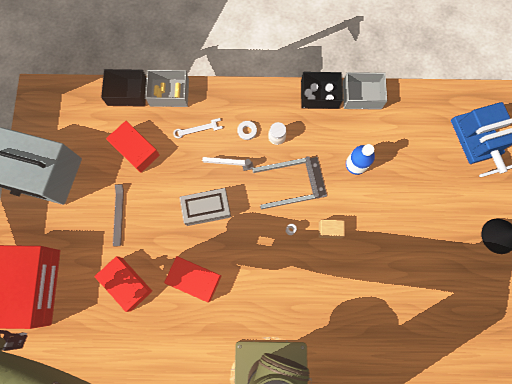

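View pics/top0z.png

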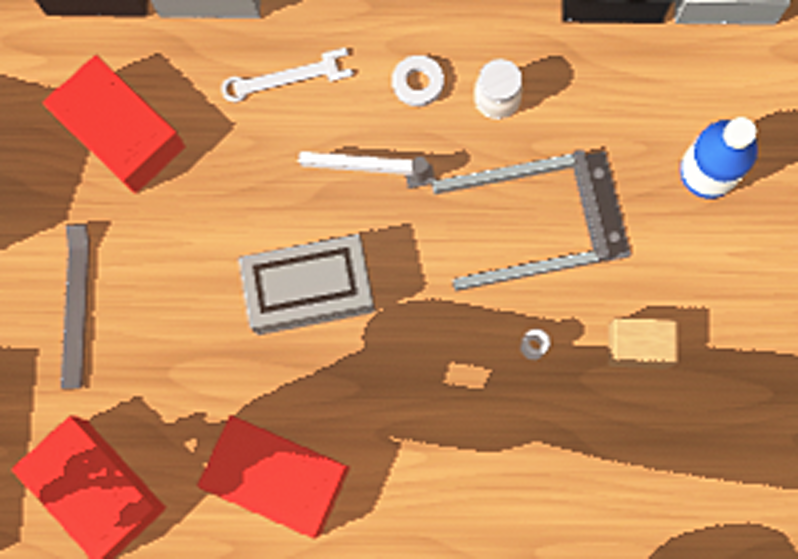

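View pics/side0z.png

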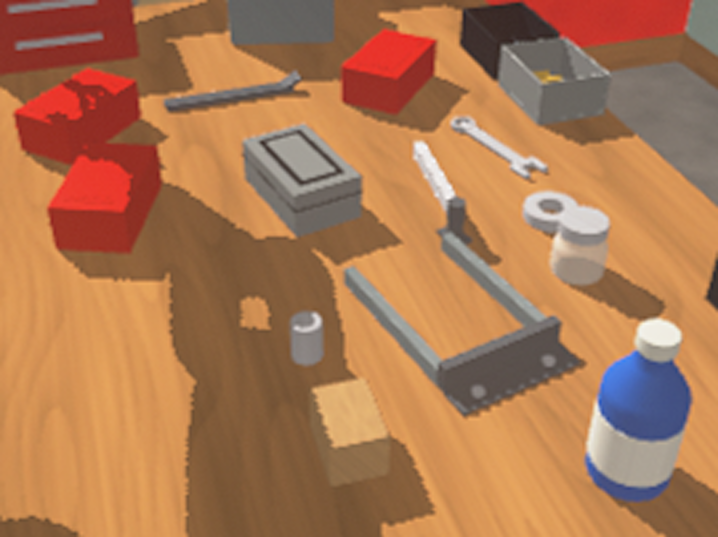

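The only grey box is at top view (205,206). The three red boxes at (133,146), (123,283) and (193,279) are look-alikes. Next I'll fit the geometry from depth.

```bash
cat > h.py <<'E'
import numpy as np,cv2
def cloud(p):
    z=p["z_map"].astype(float);f=192/np.tan(np.radians(p["vertical_fov"])/2)
    v,u=np.mgrid[:384,:512]
    C=np.stack([(u-p["cx"])/f*z,(v-p["cy"])/f*z,z],-1)
    W=(C-p["t"])@p["R"]; W[z<=0]=np.nan
    return W
def proj(p,X):
    f=192/np.tan(np.radians(p["vertical_fov"])/2)
    c=np.asarray(X,float)@p["R"].T+p["t"]; return c[...,:2]/c[...,2:]*f+[p["cx"],p["cy"]]
E
python3 - <<'E'
import pickle,numpy as np,cv2
from h import *
for n in("top","side"):
    p=pickle.load(open(f"{n}0.pkl","rb"));W=cloud(p)
    z=W[...,2]
    h=cv2.applyColorMap(np.clip(np.nan_to_num(z)*3+20,0,255).astype(np.uint8),cv2.COLORMAP_JET)
    cv2.imwrite(f"pics/{n}h.png",h)
    X=W.reshape(-1,3);
    b=(abs(X[:,2])<8)&(X[:,0]>300)&(X[:,0]<800);print("bench z",np.median(X[b,2]),X[b,2].std(), np.linalg.lstsq(np.c_[X[b,:2],np.ones(b.sum())],X[b,2],rcond=None)[0])
    for nm,lo,hi in(("high",48,64),("mid",15,47),):
        m=((z>lo)&(z<hi)).astype(np.uint8)
        k,L,st,c=cv2.connectedComponentsWithStats(m)
        for i in range(1,k):
            if st[i,4]<15: continue
            P=W[L==i]
            if P[:,0].min()<200 or P[:,0].max()>900: continue
            r=cv2.minAreaRect(P[:,:2].astype(np.float32))
            print(n,nm,st[i],np.round(c[i]),"med",np.round(np.median(P,0)),"rect",np.round(r[0]),np.round(r[1]),round(r[2],1))
E
```

```text
bench z -0.38673468176413134 2.5937409321983944 [ 5.22082507e-04  1.26251504e-04 -6.18734655e-01]
top high [462 118  15  18  66] [467. 128.] med [ 748. -607.   56.] rect [ 751. -609.] [61. 20.] 34.1
top high [ 107  121   50   48 1184] [131. 144.] med [681. 434.  56.] rect [683. 435.] [144.  84.] 46.4
top high [270 123  13  13  44] [276. 129.] med [734. -13.  62.] rect [732. -16.] [36. 28.] 53.9
top high [271 131  15   8  36] [278. 135.] med [714. -20.  60.] rect [717. -20.] [18. 43.] 9.3
top high [475 146   7  11  35] [477. 152.] med [ 670. -631.   56.] rect [ 671. -632.] [30.  7.] 23.9
top high [487 151  15  23  71] [495. 163.] med [ 631. -680.   61.] rect [ 633. -671.] [71. 37.] 19.4
top high [ 55 153  21  49 141] [ 66. 178.] med [569. 623.  55.] rect [574. 622.] [  8. 157.] 74.5
top high [349 157  19  14  46] [356. 166.] med [ 615. -252.   57.] rect [ 622. -258.] [64. 23.] 58.2
top high [506 165   6   5  15] [509. 167.] med [ 620. -720.   62.] rect [ 621. -719.] [ 9. 16.] 14.8
top high [ 180  188   50   36 1294] [205. 205.] med [491. 200.  56.] rect [492. 200.] [ 85. 140.] 12.5
to
[... 3135 characters left out ...]
.] 44.2
side mid [149 168  42  34 406] [171. 191.] med [273. 169.  31.] rect [298. 199.] [161.  72.] 35.9
side mid [260 198  82  56 775] [306. 231.] med [ 584. -108.   19.] rect [576. -44.] [134. 183.] 12.6
side mid [338 198  21  16 219] [348. 206.] med [719. -38.  31.] rect [727. -29.] [33. 55.] 61.6
side mid [414 216   9   6  23] [418. 218.] med [ 887. -121.   16.] rect [ 887. -121.] [12. 24.] 6.5
side mid [239 227  13  16 170] [245. 235.] med [428. -68.  35.] rect [429. -62.] [29. 29.] 24.7
side mid [247 252  30  37 806] [261. 270.] med [ 429. -196.   43.] rect [ 431. -183.] [72. 50.] 88.8
side mid [351 271  35  24 347] [366. 286.] med [ 621. -296.   32.] rect [ 630. -286.] [33. 68.] 50.9
```

View pics/toph.png

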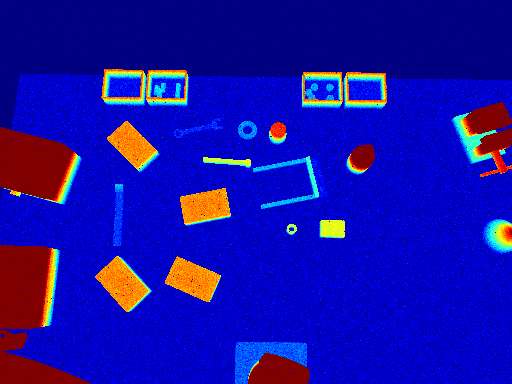

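```bash
cat >> h.py <<'E'
import pickle
def cfit(p,c0=None,lo=50,hi=62):
    """case top-face rect: centre, heading"""
    W=cloud(p);z=W[...,2];m=(z>lo)&(z<hi)
    if c0 is not None: m&=np.hypot(W[...,0]-c0[0],W[...,1]-c0[1])<100
    P=W[m]
    r=cv2.minAreaRect(P[:,:2].astype(np.float32))
    B=cv2.boxPoints(r);e=[B[1]-B[0],B[2]-B[1]];e=max(e,key=np.linalg.norm);e=e/np.linalg.norm(e)
    if e[1]>0:e=-e
    return np.array(r[0]),np.degrees(np.arctan2(e[1],e[0])),r[1]
E
python3 - <<'E'
from h import *
for n in("top","side"):
    p=pickle.load(open(f"{n}0.pkl","rb"));W=cloud(p);z=W[...,2]
    print(n,cfit(p,(492,200)))
    th=np.radians(-77.6);mo=np.array([556.4,45])
    m=(z>13)&(z<27)&(np.hypot(W[...,0]-576,W[...,1]+44)<140)
    P=W[m][:,:2]
    for it in range(4):
        x=np.array([np.cos(th),np.sin(th)]);y=np.array([-x[1],x[0]])
        L=(P-mo)@np.c_[x,y]
        a=L[(abs(L[:,1]-60)<12)&(L[:,0]>3)&(L[:,0]<160)];b=L[(abs(L[:,1]+60)<12)&(L[:,0]>3)&(L[:,0]<160)]
        fa=np.polyfit(a[:,0],a[:,1],1);fb=np.polyfit(b[:,0],b[:,1],1)
        th+= (fa[0]+fb[0])/2
        rng=lambda q:np.round([q[:,0].min(),np.percentile(q[:,1],2),np.percentile(q[:,1],98)],1)
        mo=mo+y*( (np.percentile(a[:,1],2)+np.percentile(b[:,1],98))/2)
    print(n,"th",np.degrees(th),"mouth",mo,fa,fb,len(a),len(b),rng(a),rng(b))
    M=W[(z>26)&(z<36)][:,:2];Ls=(M-mo)@np.c_[x,y];s=Ls[(abs(Ls[:,1])<45)&(Ls[:,0]>140)&(Ls[:,0]<220)]
    print("stop x",np.percentile(s[:,0],[1,5,50,95,99]))
    aa=L[(abs(abs(L[:,1])-60)<12)];print("mouth x min",np.percentile(aa[:,0],[0,1,2]))
    g=W[(z>35)&(z<47)&(np.hypot(W[...,0]-638,W[...,1]-139)<100)][:,:2]
    gl=(g-mo)@np.c_[x,y];r=cv2.minAreaRect(gl.astype(np.float32));print("gate lane",r)
E
```

```text
top (array([492.27822876, 200.05354309]), np.float32(-78.08391), (84.38853454589844, 139.85330200195312))
top th -77.73969721257241 mouth [556.68565329  45.06211421] [-1.81629347e-04  5.94678752e+01] [ 1.81627551e-04 -6.02788061e+01] 206 215 [ 3.1 53.7 66.2] [  3.7 -66.4 -53.7]
stop x [168.91218102 169.32860892 175.62892266 181.39691036 181.79458434]
mouth x min [-9.45043917  1.43852387  3.28363829]
gate lane ((-74.50642395019531, 99.45176696777344), (19.1756649017334, 147.47203063964844), 72.28736114501953)
side (array([492.152771  , 199.21859741]), np.float32(-78.26124), (84.91703033447266, 143.06214904785156))
side th -77.75377799699702 mouth [556.80697483  45.08876462] [3.48860732e-04 5.90310479e+01] [-3.48862891e-04 -6.04843354e+01] 216 232 [ 3.9 53.4 66.2] [  3.3 -66.  -53.4]
stop x [168.82184671 169.2882327  175.82419308 181.40230174 182.00252935]
mouth x min [-15.24532484  -4.22528589   2.27869269]
gate lane ((-68.63005065917969, 85.85707092285156), (119.36666870117188, 131.45135498046875), 23.043766021728516)
```

```bash
cat >> h.py <<'E'
from scipy.spatial.transform import Rotation as Ro
MO=np.array([556.3,45.5]);TH=np.radians(-77.75)
XH=np.array([np.cos(TH),np.sin(TH)]);YH=np.array([-XH[1],XH[0]])
def l2w(x,y): return MO+x*XH+y*YH
def w2l(P): d=np.asarray(P)[...,:2]-MO; return np.stack([d@XH,d@YH],-1)
def row(s,xy,z,psi):
    """row from measured state to target world xy,z, tool y at psi deg, tool down"""
    R0=Ro.from_rotvec(s["orientation"]);a=np.radians(psi)
    ty=np.array([np.cos(a),np.sin(a),0]);tz=np.array([0,0,-1.]);tx=np.cross(ty,tz)
    R1=Ro.from_matrix(np.c_[tx,ty,tz])
    d=R0.inv().apply(np.r_[xy,z]-s["position"])
    return np.round(d,1),np.round((R0.inv()*R1).as_rotvec(),4)
E
python3 - <<'E'
from h import *
from rig import bot
s=bot.read_state();print(s["t"])
print(row(s,l2w(-165,-110),403.5,102.25), l2w(-165,-110),row(s,l2w(-165,-110),200,102.25))
E
```

```text
1.5
(array([-363.3, -380. ,    1.2]), array([ 0.    , -0.    , -0.4356])) [413.79526238 183.40358863] (array([-363.3, -380. ,  204.7]), array([ 0.    , -0.    , -0.4356]))
```

{"op": "apply_moves", "data": {
  "increments": [
    {"linear": [-35,-37,0],"delta_rot": [0,0,-0.05]},
    {"linear": [-70,-73,0],"delta_rot": [0,0,-0.11]},
    {"linear": [-105,-110,0],"delta_rot": [0,0,-0.16]},
    {"linear": [-140,-146,0],"delta_rot": [0,0,-0.22]},
    {"linear": [-175,-183,0],"delta_rot": [0,0,-0.27]},
    {"linear": [-210,-220,0],"delta_rot": [0,0,-0.33]},
    {"linear": [-245,-256,0],"delta_rot": [0,0,-0.38]},
    {"linear": [-280,-293,0],"delta_rot": [0,0,-0.4356]}
  ],
  "gripper": 50
}}

```text
t: 2.3
position: [349.4, 289.4, 405.1]
orientation: [-0.339, 3.122, 0.001]
contact_force: [1.2, 1.1, 0.2]
opening: 50.2
```

Run:
```python
from h import *
from rig import bot
s=bot.read_state();print(s["t"],s["position"],s["opening"])
print(row(s,l2w(-165,-110),403.5,102.25), row(s,l2w(-165,-110),200,102.25))
```

```text
2.3 [349.43460804 289.36983927 405.111357  ] 50.18958642563945
(array([ -40.1, -117.3,    1.6]), array([0.0004, 0.0012, 0.0028])) (array([ -39.8, -117.4,  205.1]), array([0.0004, 0.0012, 0.0028]))
```

{"op": "apply_moves", "data": {
  "increments": [
    {"linear": [0,0,0],"delta_rot": [0,0,0]},
    {"linear": [0,0,0],"delta_rot": [0,0,0]}
  ]
}}

```text
t: 2.5
position: [349.6, 290.2, 405.0]
orientation: [-0.33, 3.124, 0.001]
contact_force: [0.3, 0.5, -0.7]
opening: 50.0
```

```bash
cat > go.py <<'E'
import sys
from h import *
from rig import bot
lx,ly,z,psi=map(float,sys.argv[1:5])
s=bot.read_state();print(s["t"],s["position"].round(1),"lane",w2l(s["position"]).round(1),s["contact_force"].round(1),s["opening"].round(1))
print(row(s,l2w(lx,ly),z,psi))
E
python3 go.py -165 -110 200 102.25
```

```text
Traceback (most recent call last):
  File "go.py", line 5, in <module>
    s=bot.read_state();print(s["t"],s["position"].round(1),"lane",w2l(s["position"]).round(1),s["contact_force"].round(1),s["opening"].round(1))
                                                                                                                          ^^^^^^^^^^^^^^^^^^
AttributeError: 'float' object has no attribute 'round'
```

```bash
sed -i 's/,s\["opening"\].round(1))/,round(s["opening"],1))/' go.py
python3 go.py -165 -110 200 102.25
```

```text
2.5 [349.6 290.2 405. ] lane [-283.  -150.1] [ 0.3  0.5 -0.7] 50.0
(array([ -40.4, -118. ,  204.9]), array([ 0.0007,  0.0005, -0.0035]))
```

{"op": "apply_moves", "data": {
  "increments": [
    {"linear": [-13,-40,0],"delta_rot": [0,0,0]},
    {"linear": [-27,-80,0],"delta_rot": [0,0,0]},
    {"linear": [-40,-118,0],"delta_rot": [0,0,-0.0035]},
    {"linear": [-40,-118,45],"delta_rot": [0,0,-0.0035]},
    {"linear": [-40,-118,90],"delta_rot": [0,0,-0.0035]},
    {"linear": [-40,-118,135],"delta_rot": [0,0,-0.0035]},
    {"linear": [-40,-118,165],"delta_rot": [0,0,-0.0035]},
    {"linear": [-40,-118,165],"delta_rot": [0,0,-0.0035]}
  ]
}}

```text
t: 3.3
position: [410.4, 185.0, 234.7]
orientation: [0.343, -3.112, 0.003]
contact_force: [-0.0, -0.2, -0.6]
opening: 50.0
```

```bash
python3 go.py -165 -110 200 102.25;python3 - <<'E'
from h import *
from rig import bot
p=bot.get_image("side");cv2.imwrite("pics/s1.png",cv2.resize(p["frame"][90:300,100:380],None,fx=2.8,fy=2.8))
p=bot.get_image("top");W=cloud(p);s=bot.read_state()
d=W-s["position"];l=w2l(W[...,:2])
m=(np.abs(l[...,0]+165)<70)&(np.abs(l[...,1]+110)<60)&(W[...,2]>20)&(W[...,2]<130)
E
```

```text
3.3 [410.4 185.  234.7] lane [-167.3 -113. ] [-0.  -0.2 -0.6] 50.0
(array([-3.3, -2.3, 34.7]), array([-0.0007, -0.0108,  0.0058]))
```

View pics/s1.png

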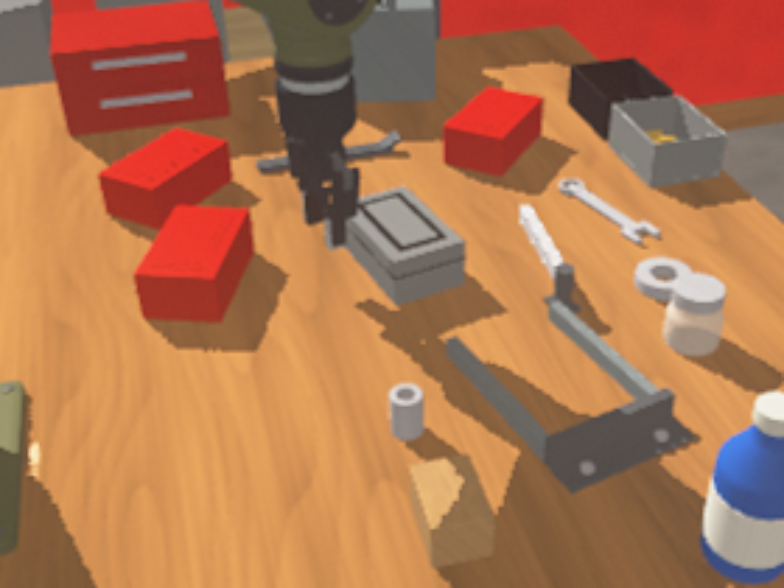

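```bash
python3 go.py -165 -110 200 102.25;python3 - <<'E'
from h import *
from rig import bot
p=bot.get_image("side");W=cloud(p);l=w2l(W[...,:2]);s=bot.read_state();print(s["position"])
c=w2l(s["position"])
m=(np.abs(l[...,0]-c[0])<60)&(np.abs(l[...,1]-c[1])<40)&(W[...,2]>15)&(W[...,2]<140)
m&=~((l[...,1]>-78)&(W[...,2]<60))
for z0 in range(15,140,8):
    q=m&(W[...,2]>=z0)&(W[...,2]<z0+8)
    if q.sum(): print(z0,q.sum(),"x",(l[q][:,0]-c[0]).min().round(),(l[q][:,0]-c[0]).max().round(),"y",(l[q][:,1]-c[1]).min().round(),(l[q][:,1]-c[1]).max().round())
E
```

```text
3.4 [413.  185.5 240.1] lane [-167.2 -110.3] [0.7 0.2 0.5] 50.1
(array([-0.3, -2.2, 40.1]), array([ 0.0001, -0.0005,  0.0054]))
[413.78368455 185.49024226 241.54335842]
63 11 x -27.0 34.0 y -11.0 6.0
71 30 x -29.0 38.0 y -12.0 8.0
79 35 x -27.0 40.0 y -13.0 9.0
87 39 x -26.0 41.0 y -13.0 11.0
95 33 x -32.0 41.0 y -12.0 10.0
103 20 x -31.0 43.0 y -14.0 10.0
111 36 x -46.0 58.0 y -15.0 11.0
119 49 x -56.0 59.0 y -15.0 12.0
127 32 x -59.0 58.0 y -18.0 8.0
135 28 x -58.0 55.0 y -18.0 -4.0
```

{"op": "apply_moves", "data": {
  "increments": [
    {"linear": [0,-2,20],"delta_rot": [0,0,0.005]},
    {"linear": [0,-2,41],"delta_rot": [0,0,0.005]},
    {"linear": [-6,-2,41],"delta_rot": [0,0,0.005]},
    {"linear": [-12,-2,41],"delta_rot": [0,0,0.005]},
    {"linear": [-18,-2,41],"delta_rot": [0,0,0.005]},
    {"linear": [-22,-2,41],"delta_rot": [0,0,0.005]},
    {"linear": [-26,-2,41],"delta_rot": [0,0,0.005]},
    {"linear": [-30,-2,41],"delta_rot": [0,0,0.005]}
  ]
}}

```text
t: 4.25
position: [442.7, 188.8, 199.0]
orientation: [0.332, -3.12, 0.001]
contact_force: [-9.3, -2.6, 7.8]
opening: 50.1
```

```bash
cat > chk.py <<'E'
from h import *
from rig import bot
import sys
p=bot.get_image("side");cv2.imwrite(f"pics/{sys.argv[1]}.png",cv2.resize(p["frame"][90:300,100:380],None,fx=2.8,fy=2.8))
p2=bot.get_image("top");cv2.imwrite(f"pics/{sys.argv[1]}t.png",cv2.resize(p2["frame"][100:310,90:390],None,fx=2.6,fy=2.6))
c0=l2w(float(sys.argv[2]),float(sys.argv[3]))
for q in(p,p2):
    W=cloud(q)
    c,a,w=cfit(q,c0,52,60);print("lane",w2l(c).round(1),"turn",round(a+77.75,2),np.round(w,1))
s=bot.read_state();print(s["t"],s["position"].round(1),"tcp lane",w2l(s["position"]).round(1),s["contact_force"].round(1))
E
python3 chk.py s2 -165 -25
```

```text
lane [-162.2  -39.8] turn 0.92 [105.  138.5]
lane [-103.9  -24.6] turn -89.72 [74.5 18.3]
4.35 [442.7 188.8 198.7] tcp lane [-164.2  -80.6] [-3.5 -1.5  2.4]
```

{"op": "apply_moves", "data": {
  "increments": [
    {"linear": [-4,0,0],"delta_rot": [0,0,0]},
    {"linear": [-8,0,0],"delta_rot": [0,0,0]},
    {"linear": [-12,0,0],"delta_rot": [0,0,0]},
    {"linear": [-16,0,0],"delta_rot": [0,0,0]},
    {"linear": [-20,0,0],"delta_rot": [0,0,0]},
    {"linear": [-23,0,0],"delta_rot": [0,0,0]},
    {"linear": [-25,0,0],"delta_rot": [0,0,0]},
    {"linear": [-26,0,0],"delta_rot": [0,0,0]}
  ]
}}

```text
t: 5.15
position: [467.2, 194.2, 198.3]
orientation: [0.332, -3.118, 0.001]
contact_force: [-9.6, -0.8, 7.6]
opening: 50.1
```

```bash
python3 chk.py s3 -165 -2
```

```text
lane [-164.7  -15.2] turn 0.31 [106.5 142.1]
lane [-102.3   -3.2] turn -87.08 [81.6 16.1]
5.25 [467.3 194.2 198.3] tcp lane [-164.2  -55.4] [-7.2 -0.3  5.1]
```

View pics/s3.png

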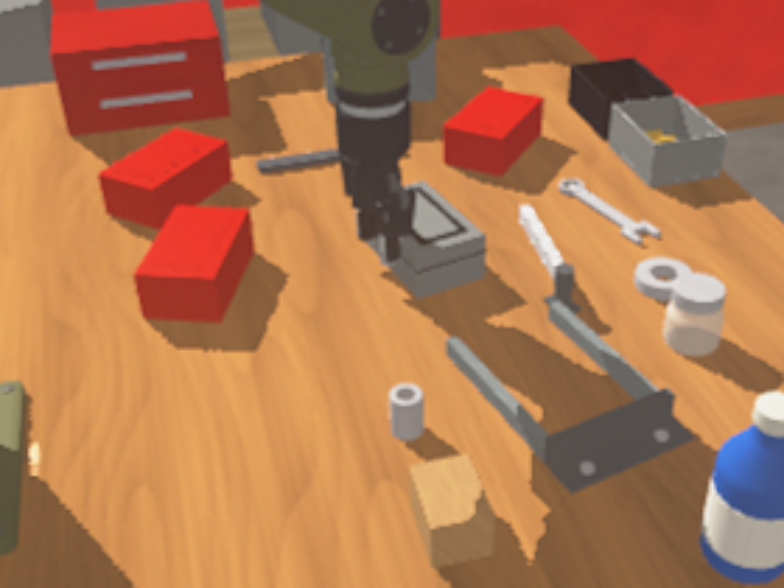

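View pics/s3t.png

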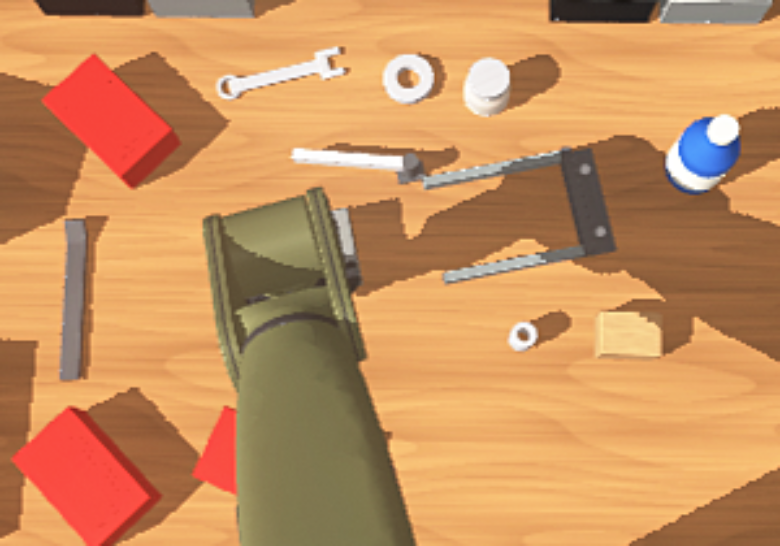

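{"op": "apply_moves", "data": {
  "increments": [
    {"linear": [-2,0,0],"delta_rot": [0,0,0]},
    {"linear": [-3,0,0],"delta_rot": [0,0,0]},
    {"linear": [-4,0,0],"delta_rot": [0,0,0]},
    {"linear": [-4,0,0],"delta_rot": [0,0,0]},
    {"linear": [10,0,0],"delta_rot": [0,0,0]},
    {"linear": [30,0,0],"delta_rot": [0,0,0]},
    {"linear": [60,0,-20],"delta_rot": [0,0,0]},
    {"linear": [90,0,-60],"delta_rot": [0,0,0]}
  ]
}}

```text
t: 6.05
position: [378.3, 174.7, 256.1]
orientation: [0.332, -3.116, 0.002]
contact_force: [0.7, -1.2, 0.5]
opening: 50.2
```

```bash
python3 chk.py s4 -165 0; python3 go.py -290 -110 310 102.25
```

```text
lane [-162.8   -0.2] turn 0.02 [ 84.5 141.7]
lane [-164.5   -0.3] turn -0.45 [ 83.8 140.3]
6.15 [379.8 175.6 264.8] tcp lane [-164.5 -144.9] [0.9 0.2 0.5]
6.15 [379.8 175.6 264.8] lane [-164.5 -144.9] [0.9 0.2 0.5] 49.6
(array([-35.3, 125.5, -44.6]), array([ 0.0012,  0.0124, -0.0009]))
```

View pics/s4.png

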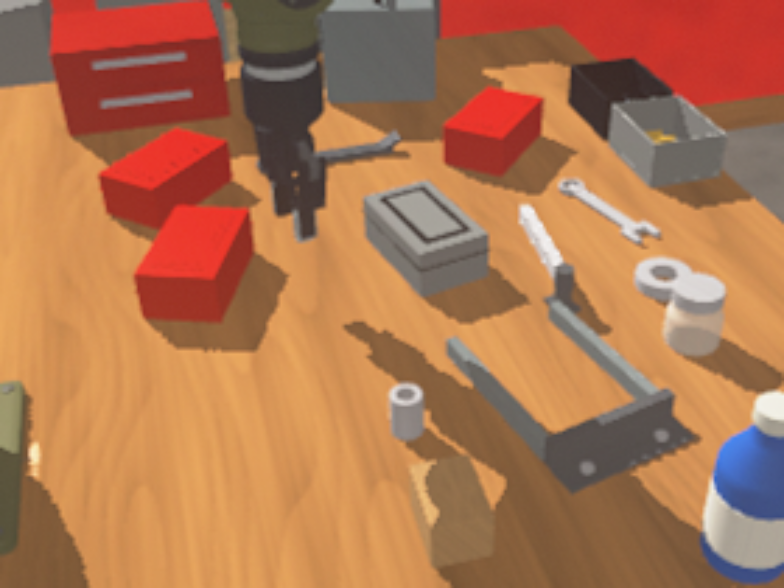

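{"op": "apply_moves", "data": {
  "increments": [
    {"linear": [0,30,-45],"delta_rot": [0,0,0.15]},
    {"linear": [-20,70,-60],"delta_rot": [0,0,0.3]},
    {"linear": [-50,105,-60],"delta_rot": [0,0,0.45]},
    {"linear": [-90,120,-60],"delta_rot": [0,0,0.6]},
    {"linear": [-130,120,-60],"delta_rot": [0,0,0.75]},
    {"linear": [-145,120,-60],"delta_rot": [0,0,0.9]},
    {"linear": [-145,120,-60],"delta_rot": [0,0,1.05]},
    {"linear": [-145,120,-60],"delta_rot": [0,0,1.2]}
  ]
}}

```text
t: 6.95
position: [497.8, 323.5, 317.5]
orientation: [-1.485, -2.768, 0.001]
contact_force: [-0.4, -0.5, -0.1]
opening: 50.0
```

{"op": "apply_moves", "data": {
  "increments": [
    {"linear": [0,0,0],"delta_rot": [0,0,0.13]},
    {"linear": [0,0,0],"delta_rot": [0,0,0.26]},
    {"linear": [0,0,0],"delta_rot": [0,0,0.371]},
    {"linear": [0,0,0],"delta_rot": [0,0,0.371]},
    {"linear": [0,0,0],"delta_rot": [0,0,0.371]}
  ]
}}

```text
t: 7.45
position: [497.0, 323.3, 318.1]
orientation: [-1.959, -2.456, 0.001]
contact_force: [-0.8, -1.1, 0.6]
opening: 50.0
```

```bash
python3 go.py -275 0 200 12.25
```

```text
7.45 [497.  323.3 318.1] lane [-284.1    1. ] [-0.8 -1.1  0.6] 50.0
(array([ -9. ,  -1. , 118.1]), array([-0.0005,  0.0002,  0.0102]))
```

{"op": "apply_moves", "data": {
  "increments": [
    {"linear": [-4,-1,40],"delta_rot": [0,0,0.01]},
    {"linear": [-9,-1,80],"delta_rot": [0,0,0.01]},
    {"linear": [-9,-1,105],"delta_rot": [0,0,0.01]},
    {"linear": [-9,-1,118],"delta_rot": [0,0,0.01]},
    {"linear": [-15,-1,118],"delta_rot": [0,0,0.01]},
    {"linear": [-21,-1,118],"delta_rot": [0,0,0.01]},
    {"linear": [-27,-1,118],"delta_rot": [0,0,0.01]},
    {"linear": [-33,-1,118],"delta_rot": [0,0,0.01]}
  ]
}}

```text
t: 8.25
position: [503.9, 290.6, 202.7]
orientation: [1.973, 2.443, 0.005]
contact_force: [-0.2, -0.3, -0.3]
opening: 49.8
```

```bash
python3 go.py -200 0 200 12.25
```

```text
8.25 [503.9 290.6 202.7] lane [-250.6    0.8] [-0.2 -0.3 -0.3] 49.8
(array([-50.6,  -0.7,   2.6]), array([ 0.0033, -0.0007, -0.0021]))
```

Pushing up to about -100, well before the mouth (the case's front would then be near lane x -10).

{"op": "apply_moves", "data": {
  "increments": [
    {"linear": [-6,0,0],"delta_rot": [0,0,0]},
    {"linear": [-12,0,0],"delta_rot": [0,0,0]},
    {"linear": [-19,0,0],"delta_rot": [0,0,0]},
    {"linear": [-26,0,0],"delta_rot": [0,0,0]},
    {"linear": [-33,0,0],"delta_rot": [0,0,0]},
    {"linear": [-40,0,0],"delta_rot": [0,0,0]},
    {"linear": [-47,0,0],"delta_rot": [0,0,0]},
    {"linear": [-54,0,0],"delta_rot": [0,0,0]}
  ]
}}

```text
t: 9.05
position: [514.9, 238.6, 202.3]
orientation: [-1.975, -2.443, -0.007]
contact_force: [-0.7, 6.0, 2.5]
opening: 49.9
```

```bash
python3 chk.py s5 -115 0
```

```text
lane [-1.27e+02 -1.00e-01] turn 0.05 [ 83.8 166.5]
lane [-96.5  -0.6] turn 0.77 [ 84.9 102.3]
9.15 [515.  237.9 202.1] tcp lane [-196.8    0.5] [0.9 1.5 1.6]
```

View pics/s5t.png

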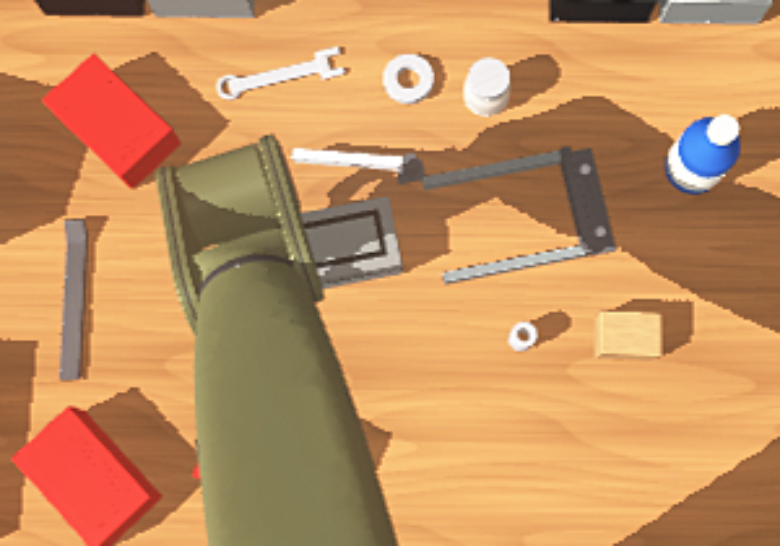

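View pics/s5.png

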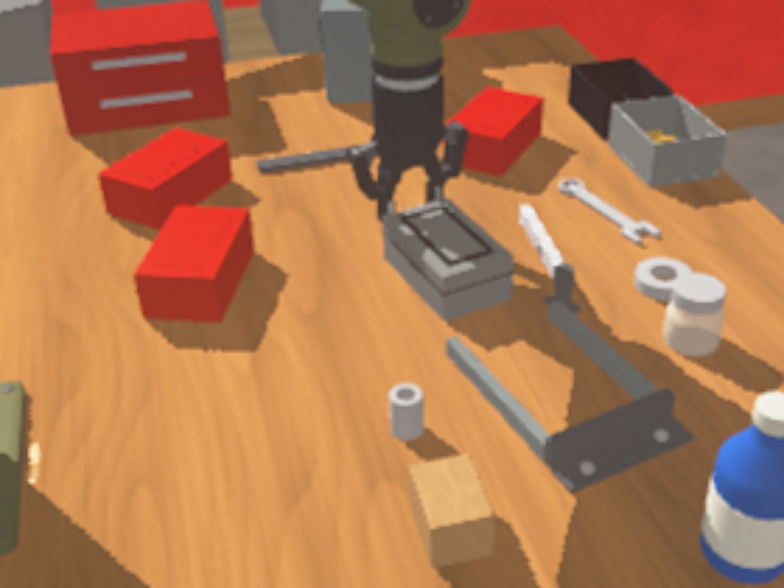

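{"op": "apply_moves", "data": {
  "increments": [
    {"linear": [-7,0,0],"delta_rot": [0,0,0]},
    {"linear": [-14,0,0],"delta_rot": [0,0,0]},
    {"linear": [-21,0,0],"delta_rot": [0,0,0]},
    {"linear": [-28,0,0],"delta_rot": [0,0,0]},
    {"linear": [-35,0,0],"delta_rot": [0,0,0]},
    {"linear": [-42,0,0],"delta_rot": [0,0,0]},
    {"linear": [-49,0,0],"delta_rot": [0,0,0]},
    {"linear": [-56,0,0],"delta_rot": [0,0,0]}
  ]
}}

```text
t: 9.95
position: [526.6, 184.1, 202.0]
orientation: [-1.974, -2.443, -0.005]
contact_force: [-1.6, 6.4, 3.7]
opening: 50.3
```

```bash
python3 chk.py s6 -58 0; python3 go.py -85 0 200 12.25
```

```text
lane [-69.6  -0.4] turn -0.26 [ 84.8 162.3]
lane [-36.3  -0.6] turn 0.14 [84.5 94.6]
10.05 [526.7 183.3 201.8] tcp lane [-141.     0.3] [-0.3  2.2  2.9]
10.05 [526.7 183.3 201.8] lane [-141.     0.3] [-0.3  2.2  2.9] 50.1
(array([-56. ,  -0.1,   1.7]), array([ 0.0022, -0.0006, -0.0025]))
```

View pics/s6.png

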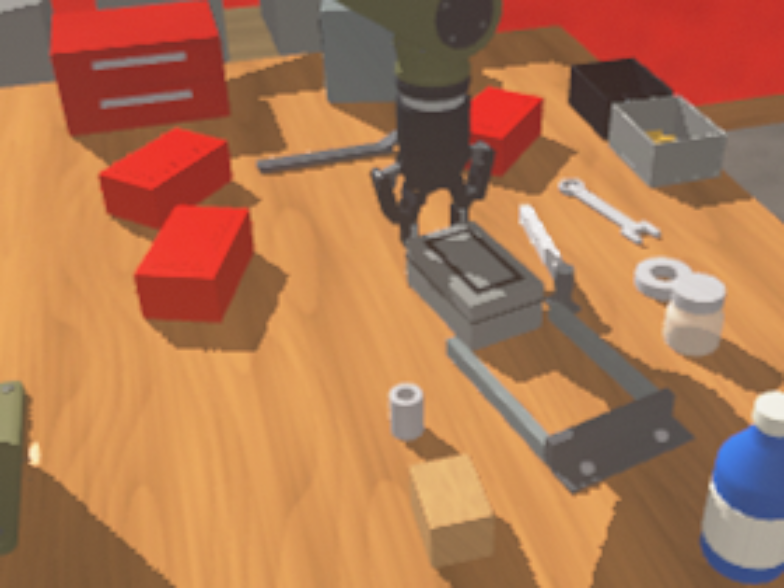

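{"op": "apply_moves", "data": {
  "increments": [
    {"linear": [-7,0,0],"delta_rot": [0,0,0]},
    {"linear": [-14,0,0],"delta_rot": [0,0,0]},
    {"linear": [-21,0,0],"delta_rot": [0,0,0]},
    {"linear": [-28,0,0],"delta_rot": [0,0,0]},
    {"linear": [-35,0,0],"delta_rot": [0,0,0]},
    {"linear": [-42,0,0],"delta_rot": [0,0,0]},
    {"linear": [-49,0,0],"delta_rot": [0,0,0]},
    {"linear": [-56,0,0],"delta_rot": [0,0,0]}
  ]
}}

```text
t: 10.85
position: [538.2, 129.4, 201.7]
orientation: [-1.974, -2.443, -0.004]
contact_force: [-1.5, 7.3, 4.9]
opening: 49.9
```

```bash
python3 chk.py s7 -2 0; python3 go.py -29 0 200 12.25
```

```text
lane [-14.8  -0.5] turn -0.75 [ 83.4 162.5]
lane [11.2 -1.1] turn 1.01 [ 84.4 109.8]
10.95 [538.3 128.6 201.5] tcp lane [-85.   0.] [-0.   3.9  2.8]
10.95 [538.3 128.6 201.5] lane [-85.   0.] [-0.   3.9  2.8] 50.0
(array([-56. ,   0.1,   1.5]), array([ 0.0015, -0.0004, -0.0024]))
```

View pics/s7.png

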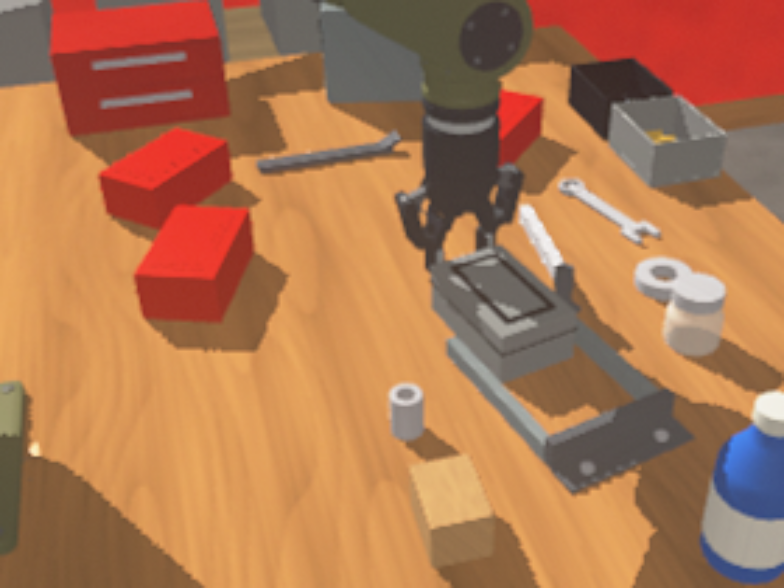

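{"op": "apply_moves", "data": {
  "increments": [
    {"linear": [-7,0,0],"delta_rot": [0,0,0]},
    {"linear": [-14,0,0],"delta_rot": [0,0,0]},
    {"linear": [-21,0,0],"delta_rot": [0,0,0]},
    {"linear": [-28,0,0],"delta_rot": [0,0,0]},
    {"linear": [-35,0,0],"delta_rot": [0,0,0]},
    {"linear": [-42,0,0],"delta_rot": [0,0,0]},
    {"linear": [-49,0,0],"delta_rot": [0,0,0]},
    {"linear": [-56,0,0],"delta_rot": [0,0,0]}
  ]
}}

```text
t: 11.75
position: [549.8, 74.6, 201.4]
orientation: [-1.974, -2.443, -0.003]
contact_force: [-2.1, 7.9, 6.0]
opening: 50.0
```

{"op": "apply_moves", "data": {
  "increments": [
    {"linear": [-6,0,0],"delta_rot": [0,0,0]},
    {"linear": [-12,0,0],"delta_rot": [0,0,0]},
    {"linear": [-18,0,0],"delta_rot": [0,0,0]},
    {"linear": [-23,0,0],"delta_rot": [0,0,0]},
    {"linear": [-27,0,0],"delta_rot": [0,0,0]},
    {"linear": [-31,0,0],"delta_rot": [0,0,0]},
    {"linear": [-34,0,0],"delta_rot": [0,0,0]},
    {"linear": [-36,0,0],"delta_rot": [0,0,0]}
  ]
}}

```text
t: 12.55
position: [557.4, 39.5, 201.4]
orientation: [-1.974, -2.442, -0.003]
contact_force: [-2.7, 8.3, 6.4]
opening: 50.0
```

```bash
python3 chk.py s8 90 0; python3 go.py 17 0 200 12.25
```

```text
lane [76.4 -1.2] turn -0.3 [ 84.4 164.2]
lane [107.5  -1.5] turn 0.45 [ 83.1 100.2]
12.65 [557.4  39.3 201.4] tcp lane [ 6.2 -0.3] [-1.   7.3  4.9]
12.65 [557.4  39.3 201.4] lane [ 6.2 -0.3] [-1.   7.3  4.9] 49.8
(array([-10.8,   0.3,   1.4]), array([ 0.0004, -0.0017, -0.0022]))
```

View pics/s8.png

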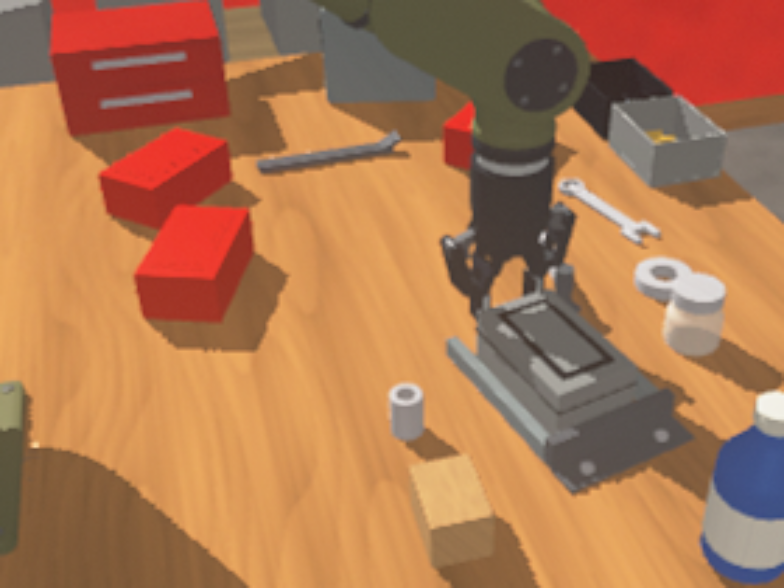

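{"op": "apply_moves", "data": {
  "increments": [
    {"linear": [-2,0,0],"delta_rot": [0,0,0]},
    {"linear": [-4,0,0],"delta_rot": [0,0,0]},
    {"linear": [-6,0,0],"delta_rot": [0,0,0]},
    {"linear": [-7,0,0],"delta_rot": [0,0,0]},
    {"linear": [-8,0,0],"delta_rot": [0,0,0]},
    {"linear": [-9,0,0],"delta_rot": [0,0,0]}
  ]
}}

```text
t: 13.25
position: [559.2, 30.9, 201.4]
orientation: [-1.973, -2.442, -0.003]
contact_force: [-2.0, 8.4, 5.8]
opening: 50.0
```

{"op": "apply_moves", "data": {
  "increments": [
    {"linear": [-0.7,0,0],"delta_rot": [0,0,0]},
    {"linear": [-1.4,0,0],"delta_rot": [0,0,0]}
  ]
}}

```text
t: 13.45
position: [559.4, 29.5, 201.4]
orientation: [-1.973, -2.442, -0.003]
contact_force: [-1.8, 8.1, 7.2]
opening: 49.7
```

{"op": "apply_moves", "data": {
  "increments": [
    {"linear": [-0.7,0,0],"delta_rot": [0,0,0]},
    {"linear": [-1.4,0,0],"delta_rot": [0,0,0]}
  ]
}}

```text
t: 13.65
position: [559.7, 28.2, 201.4]
orientation: [-1.973, -2.442, -0.003]
contact_force: [-1.3, 9.1, 6.4]
opening: 50.1
```

{"op": "apply_moves", "data": {
  "increments": [
    {"linear": [-0.7,0,0],"delta_rot": [0,0,0]},
    {"linear": [-1.4,0,0],"delta_rot": [0,0,0]}
  ]
}}

```text
t: 13.85
position: [559.9, 27.2, 201.4]
orientation: [-1.973, -2.441, -0.004]
contact_force: [-2.8, 13.1, 8.3]
opening: 49.7
```

{"op": "apply_moves", "data": {
  "increments": [
    {"linear": [-0.7,0,0],"delta_rot": [0,0,0]},
    {"linear": [-1.4,0,0],"delta_rot": [0,0,0]}
  ]
}}

```text
t: 14.05
position: [560.1, 26.7, 201.4]
orientation: [-1.972, -2.439, -0.006]
contact_force: [-4.3, 17.9, 8.0]
opening: 50.3
```

{"op": "apply_moves", "data": {
  "increments": [
    {"linear": [-0.7,0,0],"delta_rot": [0,0,0]},
    {"linear": [-1.4,0,0],"delta_rot": [0,0,0]}
  ]
}}

```text
t: 14.25
position: [560.2, 26.3, 201.4]
orientation: [-1.971, -2.437, -0.009]
contact_force: [-4.7, 24.0, 10.5]
opening: 50.1
```

```bash
python3 chk.py s9 100 0; python3 go.py -60 0 200 12.25
```

```text
lane [90.6 -1.2] turn -0.82 [ 84.9 159.7]
lane [124.9  -1.6] turn 0.69 [84.4 91.2]
14.35 [560.2  26.3 201.4] tcp lane [19.6 -0.3] [-3.8 21.   9.5]
14.35 [560.2  26.3 201.4] lane [19.6 -0.3] [-3.8 21.   9.5] 50.0
(array([79.6,  0.1,  2.1]), array([-0.0003, -0.0087, -0.0027]))
```

{"op": "apply_moves", "data": {
  "increments": [
    {"linear": [5,0,0],"delta_rot": [0,0,0]},
    {"linear": [20,0,0],"delta_rot": [0,0,0]},
    {"linear": [50,0,0],"delta_rot": [0,0,0]},
    {"linear": [85,0,-10],"delta_rot": [0,0,0]},
    {"linear": [120,0,-40],"delta_rot": [0,0,0]},
    {"linear": [140,0,-80],"delta_rot": [0,0,0]},
    {"linear": [155,0,-110],"delta_rot": [0,0,0]},
    {"linear": [155,0,-110],"delta_rot": [0,0,0]}
  ],
  "gripper": 50
}}

```text
t: 15.15
position: [528.8, 176.5, 315.9]
orientation: [1.967, 2.441, 0.01]
contact_force: [0.2, -0.0, 0.8]
opening: 50.0
```

```bash
python3 chk.py s10 100 0; python3 go.py -200 150 310 12.25
python3 - <<'E'
from h import *
from rig import bot
for n in("side","top"):
    p=bot.get_image(n);W=cloud(p);z=W[...,2];l=w2l(W[...,:2])
    m=(z>34)&(z<48)&(l[...,1]>66)&(l[...,1]<150)&(l[...,0]>-170)&(l[...,0]<5)
    r=cv2.minAreaRect(l[m].astype(np.float32));print(n,m.sum(),r,cv2.boxPoints(r).round(1).tolist())
    for e in bot.mark_of("gate_end",p)[:2]+bot.mark_of("gate_pivot",p)[:2]: print(e)
E
```

```text
lane [100.1  -1.1] turn -0.37 [ 85.4 140.6]
lane [100.2  -1.7] turn -0.36 [ 84.6 140.1]
15.25 [527.7 174.9 310.8] tcp lane [-132.5   -0.5] [ 0.4 -0.9  0.7]
15.25 [527.7 174.9 310.8] lane [-132.5   -0.5] [ 0.4 -0.9  0.7] 50.3
(array([ 67.7, 150.4,   0.9]), array([ 0.0005,  0.0009, -0.0012]))
side 152 ((-72.90206909179688, 100.42754364013672), (21.361913681030273, 150.87464904785156), 72.01619720458984) [[-148.0, 113.5999984741211], [-4.400000095367432, 67.0], [2.0999999046325684, 87.30000305175781], [-141.39999389648438, 133.89999389648438]]
{'centre': [285.7, 167.3], 'p': 0.78}
{'centre': [302.9, 189.1], 'p': 0.7}
{'centre': [260.3, 214.1], 'p': 0.64}
top 103 ((-50.54747009277344, 89.77244567871094), (18.19306182861328, 95.96554565429688), 76.05355072021484) [[-99.30000305175781, 92.5], [-6.199999809265137, 69.4000015258789], [-1.7999999523162842, 87.0], [-94.9000015258789, 110.19999694824219]]
{'centre': [247.9, 163.0], 'p': 0.66}
```

View pics/s10.png

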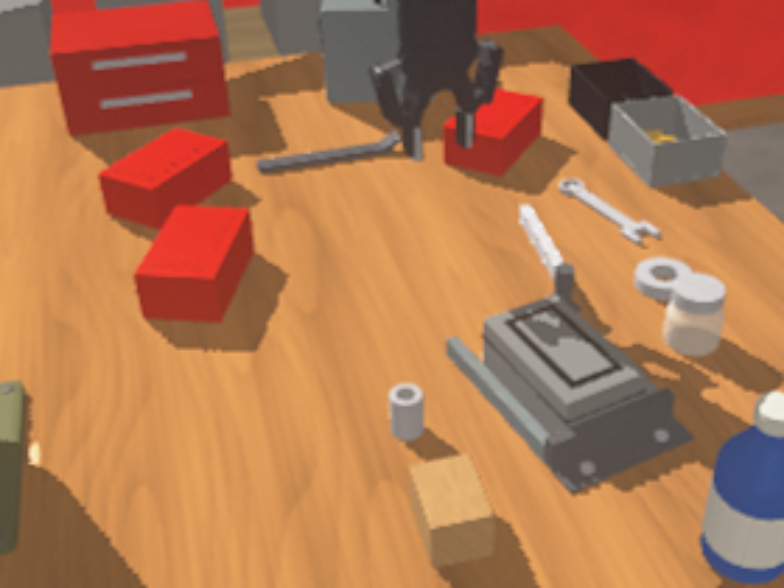

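View pics/s10t.png

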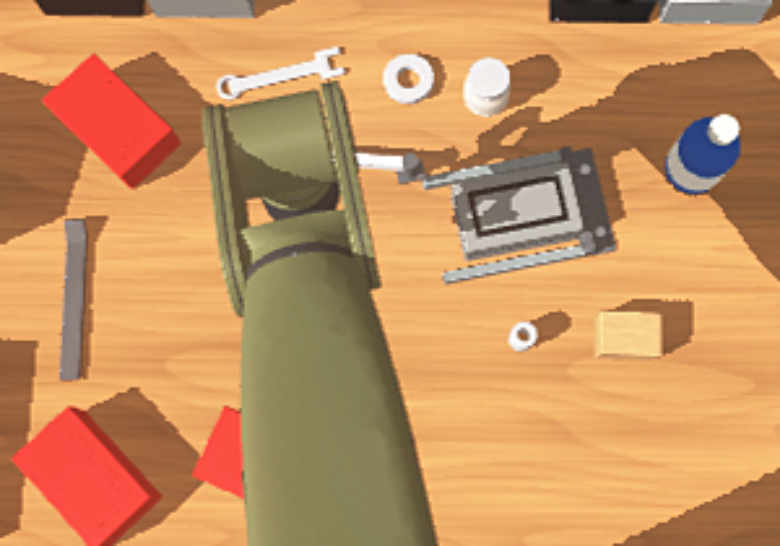

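{"op": "apply_moves", "data": {
  "increments": [
    {"linear": [-8,39,0],"delta_rot": [0,0,0]},
    {"linear": [-17,78,0],"delta_rot": [0,0,0]},
    {"linear": [-26,117,0],"delta_rot": [0,0,0]},
    {"linear": [-34,155,0],"delta_rot": [0,0,0]},
    {"linear": [-34,155,0],"delta_rot": [0,0,0]},
    {"linear": [-34,155,30],"delta_rot": [0,0,0]},
    {"linear": [-34,155,60],"delta_rot": [0,0,0]},
    {"linear": [-34,155,60],"delta_rot": [0,0,0]}
  ],
  "gripper": 0
}}

```text
t: 16.35
position: [684.1, 173.1, 244.0]
orientation: [-1.97, -2.437, 0.014]
contact_force: [-1.3, 0.1, -1.3]
opening: -0.5
```

{"op": "apply_moves", "data": {
  "increments": [
    {"linear": [0,0,0],"delta_rot": [0,0,0]}
  ]
}}

```text
t: 16.45
position: [686.0, 173.6, 249.8]
orientation: [-1.973, -2.442, 0.003]
contact_force: [0.5, -0.1, 1.0]
opening: -0.4
```

```bash
python3 chk.py s11 100 0; python3 go.py -98 155 205 12.25
python3 - <<'E'
from h import *
from rig import bot
p=bot.get_image("side");W=cloud(p);l=w2l(W[...,:2]);s=bot.read_state()
c=w2l(s["position"])
m=(np.abs(l[...,0]-c[0])<60)&(np.abs(l[...,1]-c[1])<60)&(W[...,2]>50)&(W[...,2]<160)
for z0 in range(50,150,8):
    q=m&(W[...,2]>=z0)&(W[...,2]<z0+8)
    if q.sum(): print(z0,q.sum(),"x",(l[q][:,0]-c[0]).min().round(),(l[q][:,0]-c[0]).max().round(),"y",(l[q][:,1]-c[1]).min().round(),(l[q][:,1]-c[1]).max().round())
E
```

```text
lane [100.4  -1.2] turn -0.01 [ 84.1 141.5]
lane [99.9 -1.7] turn -0.1 [ 84.6 139.8]
16.55 [687.1 173.8 252.8] tcp lane [-97.7 155.1] [-0.5  0.7  0.7]
16.55 [687.1 173.8 252.8] lane [-97.7 155.1] [-0.5  0.7  0.7] -0.4
(array([ 0.3, -0.2, 47.8]), array([ 0.0027,  0.0002, -0.0022]))
74 4 x 3.0 11.0 y -7.0 1.0
82 19 x -6.0 13.0 y -13.0 12.0
90 23 x -6.0 13.0 y -14.0 14.0
98 25 x -7.0 12.0 y -14.0 13.0
106 24 x -2.0 13.0 y -14.0 15.0
114 16 x 5.0 13.0 y -15.0 17.0
122 50 x -11.0 14.0 y -33.0 32.0
130 55 x -10.0 16.0 y -40.0 40.0
138 58 x -15.0 19.0 y -45.0 50.0
146 72 x -10.0 20.0 y -54.0 53.0
```

View pics/s11.png

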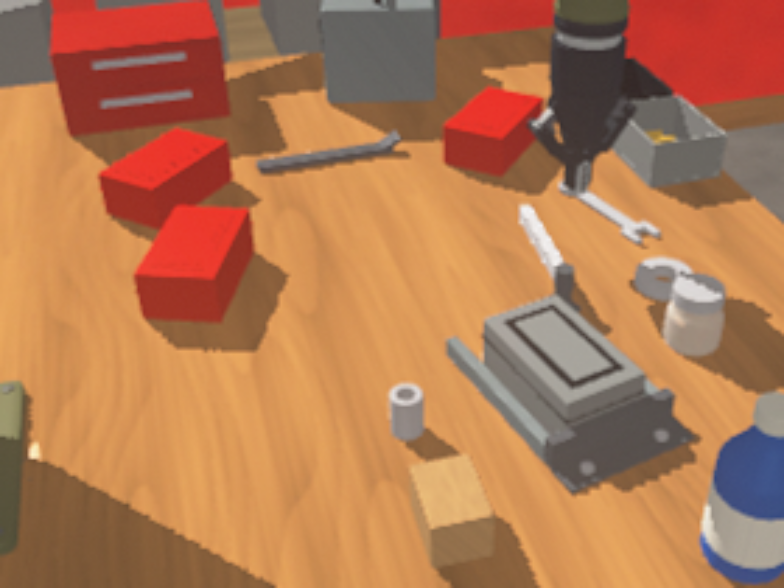

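```bash
cat > gp.py <<'E'
from h import *
from rig import bot
import sys
s=bot.read_state();c=w2l(s["position"]);print(s["t"],s["position"].round(1),c.round(1))
def tc(ph,r=105):
    d=np.array([-np.sin(ph),-np.cos(ph)]);n=np.array([-np.cos(ph),np.sin(ph)])
    return np.array([-12,80])+r*d+(6+14.5*abs(n[1])+12*abs(n[0]))*n
for ph in np.arange(float(sys.argv[1]),float(sys.argv[2])-.01,-.11):
    t=tc(ph); print(round(ph,2),t.round(1),"row x,y",round(c[0]-t[0],1),round(t[1]-c[1],1),"z",round(s["position"][2]-203,1))
E
python3 gp.py 1.9 0
```

```text
16.6 [687.3 173.9 253.3] [-97.7 155.3]
1.9 [-103.7  136.3] row x,y 6.0 -19.0 z 50.3
1.79 [-109.5  125.1] row x,y 11.8 -30.2 z 50.3
1.68 [-114.  113.] row x,y 16.3 -42.2 z 50.3
1.57 [-117.   100.4] row x,y 19.3 -54.8 z 50.3
1.46 [-118.8   90. ] row x,y 21.1 -65.3 z 50.3
1.35 [-119.4   79.2] row x,y 21.7 -76.0 z 50.3
1.24 [-119.    68.2] row x,y 21.3 -87.0 z 50.3
1.13 [-117.3   57.1] row x,y 19.6 -98.1 z 50.3
1.02 [-114.4   46. ] row x,y 16.7 -109.2 z 50.3
0.91 [-110.1   35.1] row x,y 12.4 -120.1 z 50.3
0.8 [-104.6   24.6] row x,y 6.9 -130.6 z 50.3
0.69 [-97.7  14.6] row x,y 0.0 -140.6 z 50.3
0.58 [-89.6   5.3] row x,y -8.1 -149.9 z 50.3
0.47 [-80.3  -3.1] row x,y -17.4 -158.3 z 50.3
0.36 [-69.9 -10.4] row x,y -27.8 -165.7 z 50.3
0.25 [-58.5 -16.5] row x,y -39.2 -171.7 z 50.3
0.14 [-46.4 -21.2] row x,y -51.3 -176.4 z 50.3
0.03 [-33.6 -24.4] row x,y -64.1 -179.7 z 50.3
```

{"op": "apply_moves", "data": {
  "increments": [
    {"linear": [0,0,25],"delta_rot": [0,0,0]},
    {"linear": [0,0,50],"delta_rot": [0,0,0]},
    {"linear": [0,0,50],"delta_rot": [0,0,0]},
    {"linear": [3,-10,50],"delta_rot": [0,0,0]},
    {"linear": [6,-19,50],"delta_rot": [0,0,0]},
    {"linear": [12,-30,50],"delta_rot": [0,0,0]},
    {"linear": [16,-42,50],"delta_rot": [0,0,0]},
    {"linear": [19,-55,50],"delta_rot": [0,0,0]}
  ]
}}

```text
t: 17.4
position: [628.1, 181.2, 202.0]
orientation: [1.973, 2.443, 0.003]
contact_force: [0.9, -0.3, 0.2]
opening: 0.0
```

```bash
python3 chk.py s12 100 0;python3 gp.py 1.46 0
```

```text
lane [100.2  -1.2] turn -0.09 [ 85.  140.4]
lane [100.1  -1.9] turn -0.31 [ 85.4 139.7]
17.5 [627.1 181.2 201.1] tcp lane [-117.6   98. ] [ 0.1 -0.4  0.3]
17.5 [627.1 181.2 201.1] [-117.6   98. ]
1.46 [-118.8   90. ] row x,y 1.1 -8.0 z -1.9
1.35 [-119.4   79.2] row x,y 1.8 -18.8 z -1.9
1.24 [-119.    68.2] row x,y 1.4 -29.8 z -1.9
1.13 [-117.3   57.1] row x,y -0.3 -40.9 z -1.9
1.02 [-114.4   46. ] row x,y -3.3 -52.0 z -1.9
0.91 [-110.1   35.1] row x,y -7.5 -62.9 z -1.9
0.8 [-104.6   24.6] row x,y -13.1 -73.4 z -1.9
0.69 [-97.7  14.6] row x,y -19.9 -83.4 z -1.9
0.58 [-89.6   5.3] row x,y -28.0 -92.7 z -1.9
0.47 [-80.3  -3.1] row x,y -37.3 -101.1 z -1.9
0.36 [-69.9 -10.4] row x,y -47.7 -108.4 z -1.9
0.25 [-58.5 -16.5] row x,y -59.1 -114.5 z -1.9
0.14 [-46.4 -21.2] row x,y -71.3 -119.2 z -1.9
0.03 [-33.6 -24.4] row x,y -84.1 -122.4 z -1.9
```

View pics/s12.png

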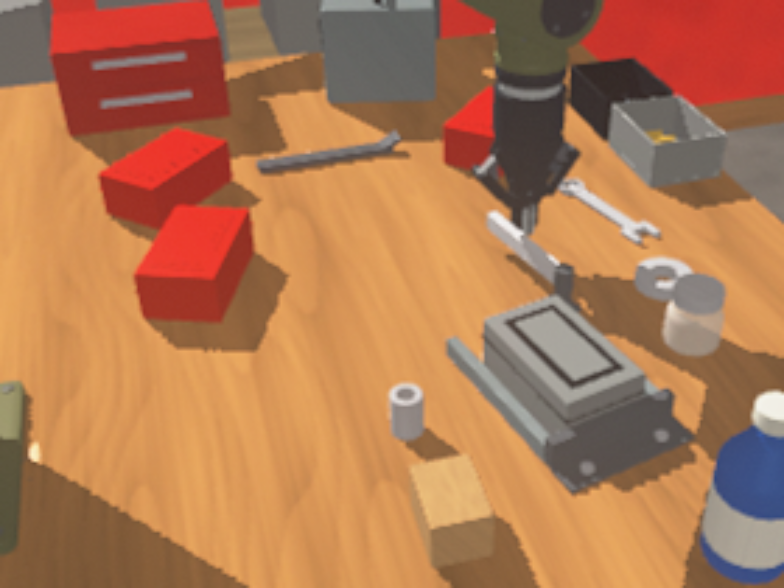

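The gate is swinging as intended, so I'll keep going round the arc.

{"op": "apply_moves", "data": {
  "increments": [
    {"linear": [1,-8,-2],"delta_rot": [0,0,0]},
    {"linear": [2,-19,-2],"delta_rot": [0,0,0]},
    {"linear": [1,-30,-2],"delta_rot": [0,0,0]},
    {"linear": [0,-41,-2],"delta_rot": [0,0,0]},
    {"linear": [-3,-52,-2],"delta_rot": [0,0,0]},
    {"linear": [-7,-63,-2],"delta_rot": [0,0,0]},
    {"linear": [-13,-73,-2],"delta_rot": [0,0,0]},
    {"linear": [-20,-83,-2],"delta_rot": [0,0,0]}
  ]
}}

```text
t: 18.3
position: [551.2, 143.2, 202.7]
orientation: [-1.974, -2.444, -0.0]
contact_force: [1.0, -0.3, -0.4]
opening: -0.4
```

```bash
python3 chk.py s13 100 0;python3 gp.py 0.62 -0.1
```

```text
lane [100.9  -1.3] turn 0.65 [ 85.  141.9]
lane [100.2  -1.8] turn 0.14 [ 85.2 139.9]
18.4 [550.7 142.7 202.3] tcp lane [-96.2  15.2] [0.  0.3 0.3]
18.4 [550.7 142.7 202.3] [-96.2  15.2]
0.62 [-92.7   8.6] row x,y -3.5 -6.6 z -0.7
0.51 [-83.8  -0.1] row x,y -12.4 -15.3 z -0.7
0.4 [-73.8  -7.9] row x,y -22.4 -23.1 z -0.7
0.29 [-62.8 -14.4] row x,y -33.4 -29.6 z -0.7
0.18 [-50.9 -19.7] row x,y -45.3 -34.9 z -0.7
0.07 [-38.3 -23.4] row x,y -57.9 -38.6 z -0.7
-0.04 [-26.4 -25.7] row x,y -69.8 -40.9 z -0.7
```

View pics/s13.png

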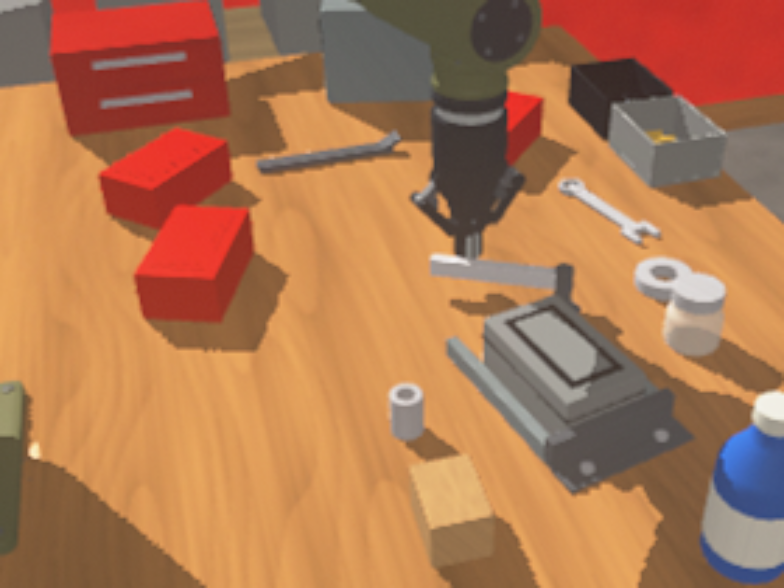

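{"op": "apply_moves", "data": {
  "increments": [
    {"linear": [-4,-7,0],"delta_rot": [0,0,0]},
    {"linear": [-12,-15,0],"delta_rot": [0,0,0]},
    {"linear": [-22,-23,0],"delta_rot": [0,0,0]},
    {"linear": [-33,-30,0],"delta_rot": [0,0,0]},
    {"linear": [-45,-35,0],"delta_rot": [0,0,0]},
    {"linear": [-55,-38,0],"delta_rot": [0,0,0]},
    {"linear": [-61,-40,0],"delta_rot": [0,0,0]},
    {"linear": [-64,-40,0],"delta_rot": [0,0,0]}
  ]
}}

```text
t: 19.2
position: [526.2, 72.0, 202.6]
orientation: [-1.975, -2.442, 0.001]
contact_force: [-0.0, 0.3, 0.3]
opening: -0.1
```

{"op": "apply_moves", "data": {
  "increments": [
    {"linear": [-1,0,0],"delta_rot": [0,0,0]},
    {"linear": [-2,0,0],"delta_rot": [0,0,0]}
  ]
}}

```text
t: 19.4
position: [526.7, 70.9, 202.5]
orientation: [-1.974, -2.443, 0.001]
contact_force: [-0.4, 1.0, -0.2]
opening: -0.0
```

{"op": "apply_moves", "data": {
  "increments": [
    {"linear": [-1,0,0],"delta_rot": [0,0,0]},
    {"linear": [-1,0,0],"delta_rot": [0,0,0]}
  ]
}}

```text
t: 19.6
position: [527.0, 70.1, 202.6]
orientation: [1.974, 2.444, -0.0]
contact_force: [0.1, 0.3, 0.4]
opening: 0.4
```

```bash
cat > gate.py <<'E'
from h import *
from rig import bot
for n in("side","top"):
    p=bot.get_image(n);W=cloud(p);z=W[...,2];l=w2l(W[...,:2])
    m=(z>38)&(z<46)&(l[...,1]<60)&(l[...,1]>-75)&(l[...,0]>-60)&(l[...,0]<10)
    P=l[m]
    if len(P)>10:
        f=np.polyfit(P[:,1],P[:,0],1);print(n,m.sum(),"x=",f.round(3),"gate deg",np.degrees(np.arctan(f[0])).round(2),P.min(0).round(1),P.max(0).round(1))
s=bot.read_state();print(s["t"],w2l(s["position"]).round(1),s["contact_force"].round(1))
E
python3 gate.py; python3 chk.py s14 100 0
```

```text
side 151 x= [  0.036 -12.281] gate deg 2.09 [-33.3 -59. ] [-4.6 57.7]
19.7 [-30.2 -23.4] [-0.2  1.1 -0.6]
lane [100.7  -1.2] turn -0.22 [ 85.4 140.6]
lane [109.2  -1.3] turn 0.14 [ 84.4 122.4]
19.8 [527.   70.1 202.7] tcp lane [-30.2 -23.4] [-0.3  1.6 -0.6]
```

View pics/s14.png

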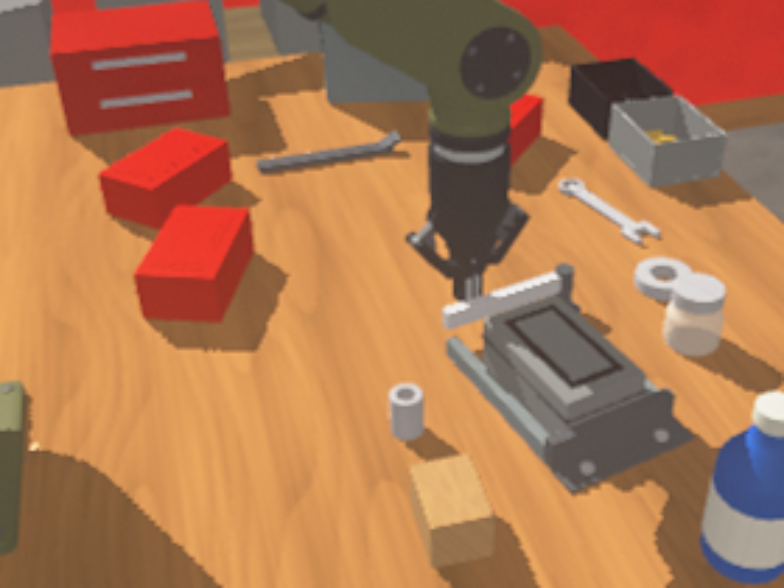

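Nearly shut. I'll creep in until the force rises at the stop.

{"op": "apply_moves", "data": {
  "increments": [
    {"linear": [-0.7,0,0],"delta_rot": [0,0,0]},
    {"linear": [-1.4,0,0],"delta_rot": [0,0,0]}
  ]
}}

```text
t: 20.0
position: [527.2, 69.2, 202.7]
orientation: [-1.974, -2.442, -0.003]
contact_force: [-1.5, 6.5, 1.1]
opening: 0.1
```

{"op": "apply_moves", "data": {
  "increments": [
    {"linear": [-0.7,0,0],"delta_rot": [0,0,0]},
    {"linear": [-1.4,0,0],"delta_rot": [0,0,0]}
  ]
}}

```text
t: 20.2
position: [527.3, 68.7, 202.7]
orientation: [-1.973, -2.439, -0.005]
contact_force: [-1.6, 12.8, 1.8]
opening: -0.3
```

{"op": "apply_moves", "data": {
  "increments": [
    {"linear": [-0.7,0,0],"delta_rot": [0,0,0]},
    {"linear": [-1.4,0,0],"delta_rot": [0,0,0]}
  ]
}}

```text
t: 20.4
position: [527.4, 68.1, 202.8]
orientation: [-1.973, -2.437, -0.008]
contact_force: [-3.3, 18.0, 2.4]
opening: -0.1
```

At the stop (18 N). Backing off and lifting clear.

{"op": "apply_moves", "data": {
  "increments": [
    {"linear": [3,0,0],"delta_rot": [0,0,0]},
    {"linear": [15,0,0],"delta_rot": [0,0,0]},
    {"linear": [40,0,0],"delta_rot": [0,0,0]},
    {"linear": [70,0,-30],"delta_rot": [0,0,0]},
    {"linear": [105,0,-70],"delta_rot": [0,0,0]},
    {"linear": [140,0,-110],"delta_rot": [0,0,0]},
    {"linear": [175,0,-130],"delta_rot": [0,0,0]},
    {"linear": [210,0,-130],"delta_rot": [0,0,0]}
  ]
}}

```text
t: 21.2
position: [484.4, 273.4, 338.6]
orientation: [1.971, 2.44, 0.014]
contact_force: [0.9, 0.1, 0.1]
opening: 0.1
```

{"op": "apply_moves", "data": {
  "increments": [
    {"linear": [0,0,0],"delta_rot": [0,0,0]},
    {"linear": [0,0,0],"delta_rot": [0,0,0]},
    {"linear": [0,0,0],"delta_rot": [0,0,0]}
  ]
}}

```text
t: 21.5
position: [483.6, 270.6, 332.0]
orientation: [-1.975, -2.443, 0.002]
contact_force: [-0.0, -0.5, -0.8]
opening: 0.0
```

```bash
python3 gate.py; python3 chk.py s15 100 0
python3 - <<'E'
from h import *
import pickle
from rig import bot
# bystander displacement: depth difference, ROI heights >12
for n in("top","side"):
    p0=pickle.load(open(n+"0.pkl","rb"));p1=bot.get_image(n)
    for nm,c,r in(("socket",(429,-60),40),("jar",(725,-20),45),("coolant",(628,-280),55),("carton",(430,-182),60),("bearing",(750,78),50),("wrench",(745,175),70),("prybar",(500,480),100),("red1",(683,435),100),("red2",(277,227),95)):
        o=[]
        for p in(p0,p1):
            W=cloud(p);m=(W[...,2]>7)&(W[...,2]<170)&(np.hypot(W[...,0]-c[0],W[...,1]-c[1])<r);o.append((W[m].mean(0) if m.any() else np.zeros(3)).round(1))
        print(n,nm,o[0],(o[1]-o[0]).round(1))
E
```

```text
side 132 x= [  0.    -10.763] gate deg 0.03 [-20.8 -59.6] [-3.4 59.7]
top 130 x= [ -0.   -11.81] gate deg -0.01 [-17.7 -59.2] [-5.7 59.8]
21.6 [-234.9  -23.1] [-0.5 -0.5 -0.9]
lane [100.3  -0.7] turn -0.63 [ 84.5 140.7]
lane [100.2  -1.4] turn -0.08 [ 84.5 139.5]
21.7 [484.  270.2 332.2] tcp lane [-234.9  -23. ] [-1.4  0.1 -0.3]
top socket [426.9 -59.5  35.4] [0.  0.2 0.1]
top jar [724.5 -17.6  52.4] [ 0.  -0.1 -0.2]
top coolant [ 629.8 -261.2   93.4] [0.1 0.  0.5]
top carton [ 428.5 -179.7   41.4] [ 0.  -0.4 -0.2]
top bearing [749.6  77.1  15.1] [ 0.1  0.2 -0.1]
top wrench [764.6 189.    9.5] [-0.7 -0.4 -0.4]
top prybar [487.9 470.9  11. ] [-2.8  0.3  0.1]
top red1 [676.2 428.2  52.9] [13.5 11.6  3.1]
top red2 [275.6 225.4  55.4] [ 10.1 -74.8 -12.8]
side socket [427.7 -65.8  29.6] [-0.1 -0.1 -0.1]
side jar [725.6 -29.9  42.8] [-0.2 -0.1  0. ]
side coolant [ 629.6 -285.9   82. ] [0. 0. 0.]
side carton [ 428.4 -193.2   36.5] [0.1 0.1 0. ]
side bearing [747.3  79.3  12.9] [-0.2  0.   0.2]
side wrench [763.7 156.9  10. ] [-3.7  0.3  0.1]
side prybar [504.  469.8  10. ] [-10.8  -0.8  -0.1]
side red1 [673.4 409.9  41.4] [0.  0.3 0.3]
side red2 [274.9 202.6  44. ] [-0.1  0.   0. ]
```

View pics/s15.png

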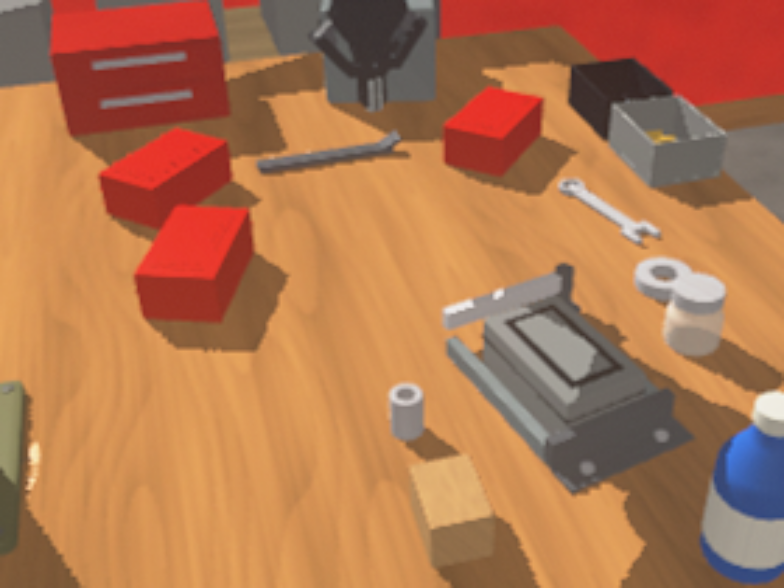

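View pics/s15t.png

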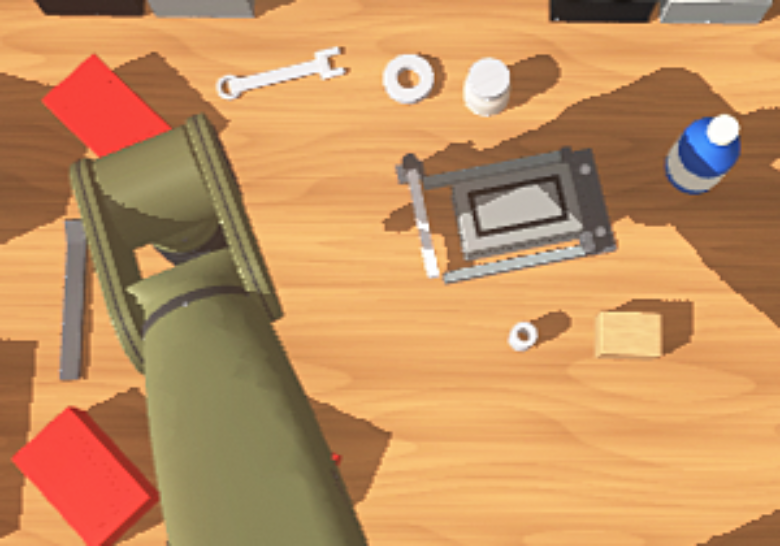

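```bash
python3 -c "
from rig import bot
print(bot.sign_off())"
```

```text
the job is handed in; nothing more can be done
None
```

I pushed the case into line from the side and drove it down the lane from behind with two spread fingertips until the force rose at the end stop. I then swung the gate shut against its own stop, backed the arm off and handed the job in at about 22 s.

- **Case:** the last checks put it at lane x ≈ 100 mm and y ≈ -1 mm, turned less than about 0.6°. That leaves roughly 11 mm to each rail.
- **Rails:** the pictures and the planned clearances showed no contact with either rail. I had no direct contact reading for the rails.
- **Gate:** it measured 0.0° in both cameras.
- **Force:** the highest wrist reading was about 26 N, at the end stop.
- **Bystanders:** the socket, jar, coolant, carton and bearing moved less than 0.5 mm on the depth check.
- **Checks that disagreed:**
  - The wrench differed by about 4 mm in the side view but under 1 mm in the top view. It is low and only just above the depth check's height cut-off.
  - The pry bar (up to 11 mm) and two red boxes also showed differences. The red boxes were partly hidden by the arm in the top view and matched in the side view. The pry bar's depth readings stayed off in both views.
  - I judged all of these unmoved because they sit at the same pixels in the before and after pictures.
  - The third red box was compared by eye only.

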